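# Photograph a culture dish under the camera microscope

### The job

Take a picture of the culture dish that is clipped on the camera microscope's stage. First switch on the ring light by throwing the toggle on the controller fully over, away from the robot; then turn the large lower knob of the stage's concentric pair, leaving the small upper knob as it is set, until the dish is centred under the lens; let go, then press the controller's round capture button fully down and release it. Leave everything else on the bench where it is.

Things in the scene. Friction and masses are not known exactly. Their poses are not given: they have to be found in the camera images.
- scope: camera microscope, fixed. Origin on the bench straight below the lens; x to its back, y left, z up. White base plate 22 mm thick spans x -130..165, y -105..195 mm. A 25 mm post 130 mm behind the lens axis holds lens and camera, 350 mm tall. The upright concentric knob pair of the stage stands left of it at x -30, y 150 mm. (The fixed focus knobs high on the post are not used.)
- lens_axis (a point): on the vertical lens axis, middle of the lower face of the black ring light (80 mm across, 16 mm thick) round the lens, 158 mm above the bench; axes as scope. Never moves.
- dish_centre (a point): centre of the lid of the clear 60 mm culture dish clipped on the stage's dark 100 mm square plate, 67 mm above the bench; axes as scope. It moves with the plate: left-right (scope y) by the lower knob, fore-aft (x) by the upper. Starts 8.8 to 18 mm too far right, right fore-aft. When centred, the white index line on the plate's front edge meets the long middle tick of the scale before it.
- lower_knob_mid (a point): on the axis of the large lower knob, at half height, 65 mm above the bench; axes turn with it. Ribbed black upright cylinder 52 mm across, 50 to 80 mm above the bench. Below it: a 40 mm wide tower (up to 48 mm), a 42 mm wide flat arm running right to the stage (up to 42 mm) and the base plate (22 mm). The stage stays 40 mm or more from its rim.
- lower_knob (a joint): angle of the large lower knob, rad, positive anticlockwise seen from above. Geared: 1 rad moves the dish 8 mm along scope y (positive: right, -y); 0 is centred. Starts at 1.1 to 2.25, so turn it clockwise. Range -1.4 to 2.7. Stays where left; takes 0.06 N m.
- upper_knob_top (a point): middle of the top of the small upper knob, 100 mm above the bench: ribbed black cylinder 26 mm across, 82 to 100 mm above the bench, on the same axis above the lower knob. Turns independently of it (0.2 N m). The pair rides on the fore-aft carriage: pushing it fore or aft with over 30 N makes the carriage creep and turns this knob. To be left alone.
- upper_knob (a joint): angle of the small upper knob, rad, positive anticlockwise seen from above; starts at 0. 1 rad moves carriage, knob pair and dish 6 mm along scope x (positive: back).
- control: light and camera controller, fixed, left of the microscope: grey box 95 (x) x 130 (y) x 45 (z) mm. Origin: centre of its underside; x to its back (away from the robot), y to its left. On its top: bat toggle at x 0, y 36 mm; round capture button at x 0, y -34 mm.
- toggle_tip (a point): middle of the 10 mm ball end of the steel bat toggle, 75 to 78 mm above the bench. Pivot 50 mm above the bench, bat 28 mm long, 6 mm thick; it swings in the controller's x-z plane. The nut and bush round its foot (19 mm wide) reach 52 mm above the bench.
- toggle (a joint): angle of the toggle, rad: 0 off (leans 0.45 rad to the robot, controller -x), 0.9 fully on (leans 0.45 rad away, controller +x). Stays where left; 1 to 2 N at the tip move it.
- capture_top (a point): middle of the top face of the capture button: grey cylinder 20 mm across in a black collar 36 mm across. Top face 67 mm above the bench when up, 62 mm when fully down; collar top 57 mm.
- capture (a joint): travel of the capture button, m: 0 up, 0.005 fully down. Spring return; fully down takes 5 N.
- vial: small amber injection vial, 22 mm across, 45 mm tall, standing on the front left part of the microscope's base plate; origin: middle of its underside. Bystander: leave it.
- marker: black marker pen, 135 mm long, 17 mm thick, lying on the bench in front of the microscope; origin: middle of its underside. Bystander: leave it.
- dishes: two stacked covered culture dishes, 91 mm across, 31 mm tall, on the bench to the right of the microscope; origin: middle of its underside. Bystander: leave it.
- pipette: white and grey pipette, 270 mm long, 24 mm thick, lying on the bench to the right in front of the microscope; origin: middle of its underside. Bystander: leave it.
- reagent: amber reagent bottle, 52 mm across, 105 mm tall, to the left of the controller; origin: middle of its underside. Bystander: leave it.
- notebook: paper notebook, 148 x 210 x 12 mm, lying between the controller and the robot; origin: middle of its underside. Bystander: leave it.
Mind the look-alikes: they are no part of the job. What is shaped like the control but red is not meant.

How it is judged (in metres and radians):
On the way, in this order (a step that is already met when the one before it is completed fails the run):
1. the ring light is switched on: toggle thrown over (value of joint toggle above 0.7 rad), for 0.2 s.
2. with the light on, the dish is centred under the lens and the lower knob is let go (horizontal distance between dish_centre and lens_axis below 0.0025 m and value of joint toggle above 0.7 rad and contact force between the fingers and lower_knob below 0.1 N), for 0.3 s.
3. with the dish still centred and the light on, the capture button is pressed fully down (horizontal distance between dish_centre and lens_axis below 0.0025 m and value of joint toggle above 0.7 rad and value of joint capture above 0.004 m), for 0.1 s.
At the end, for the whole second after the job is handed in: The dish's centre is within 2.5 mm (horizontally) of the lens axis, the upper knob within 0.1 rad of its start, the toggle on (above 0.7 rad) and the capture button up again (below 1 mm), having been pressed down more than 4 mm after the dish was centred (horizontal distance between dish_centre and lens_axis below 0.0025 m and value of joint toggle above 0.7 rad and value of joint upper_knob between -0.1 and 0.1 rad and value of joint capture below 0.001 m); the robot touches nothing.
It fails at once if the small upper knob is turned by more than 0.1 rad (not (value of joint upper_knob between -0.1 and 0.1 rad)).
It fails at once if another thing on the bench is moved by more than 30 mm (distance of any of vial, marker, dishes, pipette, reagent, notebook from where it was at the start of the episode above 0.03 m).
It also fails if it takes over 64 s, if anything falls off the work surface, if the arm or the gripper's body presses on something with over 40 N, if the wrist force passes 120 N, or if a joint passes its speed limit or range.

### The arm

A 6-joint arm with a two-finger parallel gripper is mounted at the origin on the work surface. World frame = base frame: x ahead of the robot, y to its left, z up, the work surface at z = 0. Lengths are in mm, angles in rad, forces in N, time in s.
With the tool pointing down it reaches from about 350 to 875 mm from the base axis. Payload 4.2 kg.
Tool frame: the origin (TCP) lies at the very end of the fingers, on their centre line; the grasp point (between the pads) lies 19 mm behind it; z points along the fingers, y is the line along which they close (so a half turn about z gives the same grasp; the last joint's range is limited). The gripper opens to 85 mm and grips with 20 to 120 N. Pads are 22 mm wide; open, the fingers measure 114 mm over their backs; the gripper's body (76 mm by 85 mm) begins 54 mm behind the grasp point. The pads swing forward as they close: fully open they stand 13 mm farther back than shut.
Start: joints at [-0.904, 0.385, 0.008, 0, -1.194, -0.259], TCP at [247.882, -573.719, 231.312] pointing down, gripper open.
Joint ranges: [-3.14, 3.14], [-1.21, 2.06], [-1.07, 1.41], [-3.16, 2.05], [-2.99, -0.16], [-3.1, 3.1]. Speed limits (rad/s): [2.79, 2.79, 3.14, 3.14, 3.14, 3.14].

### API

Orientations are given as a unit quaternion [x, y, z, w].
In Python, from bench import arm gives the robot as it stands.
- The arm moves only by the tool servo_tool, never from a script. Its argument "rows" is a list that holds one entry, the list of rows, each a list of 7 numbers: the finger opening in mm, from 0 to 85.4, then the shift along the tool's x, y, z in mm, then the turn, a rotation vector about the tool's x, y, z in rad. A call has 1 to 10 rows; each row is the pose to reach, as a shift and turn from the pose commanded when the call began, along the tool's axes at that moment; what a row does not reach only later rows make up. A row lasts 1/8 s, in which the tool goes at most 62.5 mm and 10.7 degrees, less where a joint would pass 70% of its speed; a pose out of reach is approached as far as the arm can. A call with a gripper value outside its range is refused whole. The fingers move at their own pace and stop on an object; the grip force is fixed at half the most. Time passes only in rows, so rows that repeat a pose let the fingers close. It gives the time, the measured TCP pose, the force, the opening and the grip force at its end, in the units of the state.
- arm.read_state(): the state, without advancing time (a new reading comes with each control period).
- arm.get_image(name): name is "side" or "top"; returns the picture (384x512x3 uint8, red, green, blue); there is no depth.
- arm.camera_params(name): a dict with "intrinsics" (3x3 intrinsics, pixels), "D" ([k1, k2, p1, p2, k3] as OpenCV has them; the pictures are not rectified), "R" (3x3) and "t" (3): a world point X has camera coordinates R X + t. Camera axes: x right, y down, z forward; pixel columns grow to the right and rows downward; lengths in mm; the calibration is good to about 2 mm. A picture is of the moment at which its call begins. camera_params takes no time and is no camera call.
- arm.job_done(): hands the job in; it is judged then, once.
The state is a dict: "clock": time; "joints": joint angles; "joint_vel": joint speeds; "joint_efforts": joint torques, N m; "position": TCP position; "ee_rot": TCP orientation; "contact_force": force on the tool from outside, world axes, zero at the start; "wrist_torque": the same for the moment, N m; "gripper_width": finger opening in mm; "grasp_force": force on a finger pad.
Only numpy, scipy, OpenCV 4.12 (cv2) and the standard library are available. Lean on these libraries where they do the work, as an engineer would, in place of code of your own. Each camera call takes 0.05 s, during which the arm holds its last target. There are 200 camera calls.

## Working session

There is one attempt and no reset: what is moved stays moved. The work goes in short steps, Python scripts to look and compute and a tool call to move; the robot and the scene stay as the last step left them, time stands still between calls to the robot, and variables do not carry over. Pictures are saved under pics/ and viewed, at most 10 in all, crops included, and the job is handed in when it is done.

Besides the shell and the picture viewer there is one more tool, called after "Emit:" in YAML: its name, and indented under it one key for each argument. servo_tool: Moves the arm, as the interface text tells. Its arguments: {"type":"object","properties":{"rows":{"type":"array"}},"required":["rows"]}

```bash
mkdir -p pics; python3 - <<'E'
from bench import arm
import cv2
for n in("side","top"):
    cv2.imwrite(f"pics/{n}0.png",arm.get_image(n)[:,:,::-1])
    p=arm.camera_params(n);print(n,p)
print(arm.read_state())
E
```

```text
side {'intrinsics': array([[464.47969106,   0.        , 254.56150603],
       [  0.        , 464.47969106, 183.2500929 ],
       [  0.        ,   0.        ,   1.        ]]), 'D': array([-0.19002604,  0.        ,  0.        ,  0.        ,  0.        ]), 'R': array([[ 0.97429339, -0.22440777,  0.01983804],
       [-0.11382033, -0.56632566, -0.81628437],
       [ 0.19441534,  0.79304249, -0.57730951]]), 't': array([-409.09504552,  187.14908519, 1465.1870918 ])}
top {'intrinsics': array([[351.4971804 ,   0.        , 259.96854347],
       [  0.        , 351.4971804 , 188.15453936],
       [  0.        ,   0.        ,   1.        ]]), 'D': array([0.01711851, 0.        , 0.        , 0.        , 0.        ]), 'R': array([[ 0.02991521, -0.9993052 ,  0.02223064],
       [-0.99195143, -0.03241796, -0.12239865],
       [ 0.12303428, -0.01839013, -0.99223201]]), 't': array([  30.64097928,  477.62297612, 1009.82238393])}
{'clock': 0.1, 'joints': array([-9.04393574e-01,  3.85507421e-01,  6.76796091e-03, -4.48042937e-04,
       -1.19399616e+00, -2.58592666e-01]), 'joint_vel': array([ 0.00045695,  0.00045077,  0.00523276,  0.00231645, -0.00040067,
        0.00105104]), 'joint_efforts': array([-9.41143990e-04, -3.93318379e+01,  1.88929653e+01,  4.19782788e+00,
       -2.59637724e-03,  4.80205784e-06]), 'position': array([ 247.68539299, -573.2622738 ,  230.31441567]), 'ee_rot': array([-2.02413990e-01,  9.79299542e-01,  9.60683037e-04, -2.46291759e-04]), 'contact_force': array([0.23275446, 0.32784701, 0.65010094]), 'wrist_torque': array([ 0.04076983,  0.02098675, -0.04161176]), 'grasp_force': 0.0, 'gripper_width': 84.99752294549906}
```

View pics/side0.png

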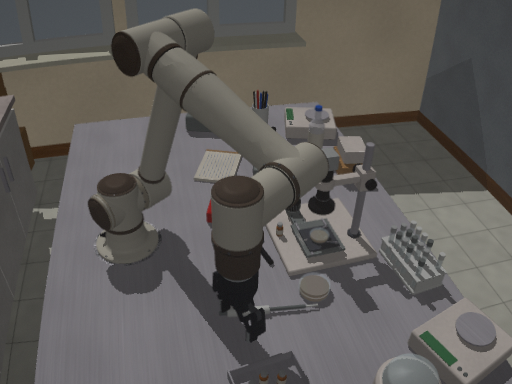

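View pics/top0.png

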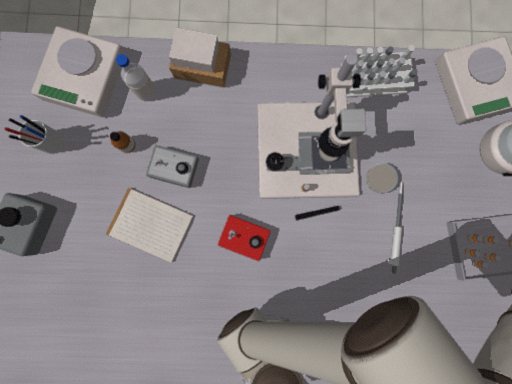

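The side view shows the arm hiding the controller. In the top view the grey controller is around (173,166), the red look-alike at (245,237), the knob pair at (276,162), the microscope base at cols 258-357 and rows 102-198, and the notebook at (150,225).

```bash
python3 - <<'E'
import cv2
i=cv2.imread("pics/top0.png")
cv2.imwrite("pics/c1.png",cv2.resize(i[90:210,140:370],None,fx=3.4,fy=3.4,interpolation=cv2.INTER_CUBIC))
E
```

```text
(no output)
```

View pics/c1.png

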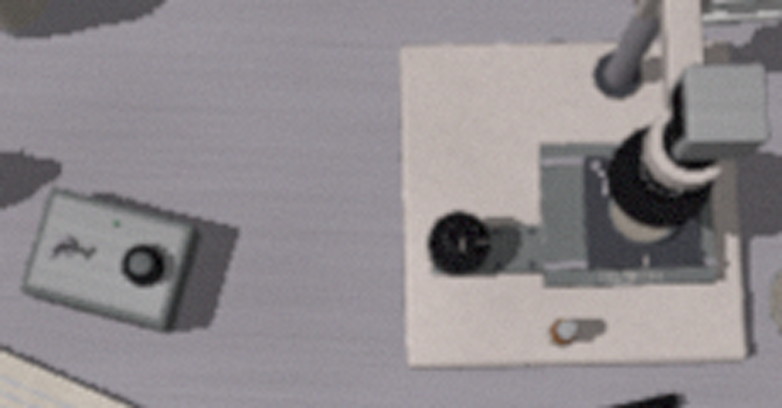

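The crop shows the base corners at (401,45), (408,366) and (748,357), the knob pair at (460,243) and the capture button at (145,265). The controller's top corners are at about (57,190), (24,290), (192,226) and (165,325).

```bash
cat > h.py <<'E'
import numpy as np, cv2
from scipy.optimize import least_squares
from scipy.spatial.transform import Rotation as Ro
from bench import arm
def proj(n,X):
    p=arm.camera_params(n)
    return cv2.projectPoints(np.array(X,float).reshape(-1,3),cv2.Rodrigues(p["R"])[0],p["t"],p["intrinsics"],p["D"])[0][:,0]
def world(q,L):
    L=np.array(L,float).reshape(-1,3);c,s=np.cos(q[2]),np.sin(q[2])
    return np.c_[q[0]+c*L[:,0]-s*L[:,1],q[1]+s*L[:,0]+c*L[:,1],L[:,2]]
def fit(n,L,uv,q0):
    r=least_squares(lambda q:(proj(n,world(q,L))-uv).ravel(),q0,x_scale=[10,10,.1])
    return r.x,r.fun.reshape(-1,2)
E
python3 - <<'E'
from h import *
f=lambda a:np.array(a,float)/3.4+[140-.35,90-.35]
s,e=fit("top",[[165,195,22],[-130,195,22],[-130,-105,22],[-30,150,90]],f([[401,45],[408,366],[748,357],[460,243]]),[650,-150,0])
print(s,e.round(2))
c,e=fit("top",[[47.5,65,45],[-47.5,65,45],[47.5,-65,45],[-47.5,-65,45],[0,-34,67]],f([[57,190],[24,290],[192,226],[165,325],[145,265]]),[600,250,0])
print(c,e.round(2))
np.savez("p.npz",s=s,c=c)
print("knob",world(s,[-30,150,65]),"lens",world(s,[0,0,158]),"vial?")
print("tog",world(c,[[-12,36,75],[12,36,75]]),"cap",world(c,[0,-34,67]))
# control overlay check: where toggle projects in crop
for n,L in(("bush",[0,36,52]),("tipoff",[-12.2,36,75.2]),("tipon",[12.2,36,75.2])):print(n,(proj("top",world(c,L))-[139.65,89.65])*3.4)
for n,L in(("post",[130,0,22]),("k100",[-30,150,100]),("ring",[0,0,158])):print(n,(proj("top",world(s,L))-[139.65,89.65])*3.4)
E
```

```text
[ 5.88738426e+02 -1.41485638e+02  5.94964357e-02] [[-0.76 -0.56]
 [ 0.02  0.87]
 [ 0.53  0.78]
 [ 0.19 -1.09]]
[ 5.32586798e+02  3.03982071e+02 -2.25841010e-01] [[-1.25 -1.1 ]
 [-1.06  0.45]
 [ 1.95 -0.44]
 [ 0.88  1.54]
 [-0.49 -0.52]]
knob [[549.8723071    6.46511294  65.        ]] lens [[ 588.73842649 -141.4856382   158.        ]] vial?
tog [[528.95286349 341.75500446  75.        ]
 [552.34341055 336.38077818  75.        ]] cap [[524.97331036 270.84546239  67.        ]]
bush [[ 67.28490336 245.57047944]]
tipoff [[ 55.7265231  254.03508595]]
tipon [[ 64.21088877 226.17393836]]
post [[615.71154999  75.96400101]]
k100 [[461.44886621 236.82265894]]
ring [[658.06168045 178.77703641]]
```

```bash
cat >> h.py <<'E'
def to(P,yawdeg,start=None,R0=None):
    "shift in tool axes & turn about tool z to reach tool-down pose with tool y at yawdeg"
    s=arm.read_state();p=s["position"] if start is None else np.array(start)
    R=Ro.from_quat(s["ee_rot"] if R0 is None else R0).as_matrix()
    a=np.deg2rad(yawdeg);y=np.array([np.cos(a),np.sin(a),0]);z=np.array([0,0,-1.])
    T=np.c_[np.cross(y,z),y,z]
    return (R.T@(np.array(P)-p)).round(1),Ro.from_matrix(R.T@T).as_rotvec().round(3),np.rad2deg(np.arctan2(R[1,1],R[0,1])).round(1)
E
python3 - <<'E'
from h import *
c=np.load("p.npz")["c"]
P=world(c,[-50,36,150])[0];print(P,to([380,-100,231],200),to(P,257))
E
```

```text
[491.91783064 350.26419608 150.        ] (array([-309.1,  382. ,    0. ]), array([ 2.000e-03,  1.000e-03, -1.512e+00]), np.float64(113.4)) (array([-590.4,  750.9,   81.7]), array([ 1.000e-03,  2.000e-03, -2.507e+00]), np.float64(113.4))
```

Emit:
servo_tool:
  rows:
    - [[0,-309,382,0,0,0,-1.5],[0,-309,382,0,0,0,-1.5],[0,-309,382,0,0,0,-1.5],[0,-309,382,0,0,0,-1.5],[0,-309,382,0,0,0,-1.5],[0,-309,382,0,0,0,-1.5],[0,-309,382,0,0,0,-1.5],[0,-309,382,0,0,0,-1.5],[0,-309,382,0,0,0,-1.5],[0,-309,382,0,0,0,-1.5]]

```text
clock: 1.35
position: [379.7, -100.4, 231.1]
ee_rot: [0.816, -0.578, -0.0, 0.0]
contact_force: [0.7, -0.4, 0.1]
gripper_width: -0.1
grasp_force: 0.0
```

```bash
python3 - <<'E'
from h import *
c=np.load("p.npz")["c"];s=arm.read_state();print(s["clock"],s["position"],s["joints"])
P=world(c,[-50,36,120])[0];print(to(P,257))
E
```

```text
1.35 [ 379.73629697 -100.37951919  231.07781504] [ 1.60470694e-01 -2.50747638e-02 -5.09751458e-01 -1.31987684e-04
 -1.08688479e+00  1.76727388e-01]
(array([-388.1, -255. ,  111. ]), array([ 1.000e-03,  1.000e-03, -1.007e+00]), np.float64(-160.7))
```

Emit:
servo_tool:
  rows:
    - [[0,-388,-255,111,0,0,-1.0],[0,-388,-255,111,0,0,-1.0],[0,-388,-255,111,0,0,-1.0],[0,-388,-255,111,0,0,-1.0],[0,-388,-255,111,0,0,-1.0],[0,-388,-255,111,0,0,-1.0],[0,-388,-255,111,0,0,-1.0],[0,-388,-255,111,0,0,-1.0],[0,-388,-255,111,0,0,-1.0],[0,-388,-255,111,0,0,-1.0]]

```text
clock: 2.6
position: [492.9, 348.1, 119.7]
ee_rot: [0.993, -0.118, -0.001, 0.001]
contact_force: [0.8, 0.1, -0.2]
gripper_width: 0.2
grasp_force: 0.0
```

```bash
python3 - <<'E'
from h import *
c=np.load("p.npz")["c"];s=arm.read_state();print(s["clock"],s["position"],s["joints"])
i=arm.get_image("side")[:,:,::-1];j=arm.get_image("top")[:,:,::-1]
cv2.imwrite("pics/s2.png",i);cv2.imwrite("pics/t2.png",j)
k=lambda a,f:cv2.resize(a,None,fx=f,fy=f,interpolation=cv2.INTER_CUBIC)
# left: side crop, right: top crop
cv2.imwrite("pics/c2.png",np.hstack([k(i[90:240,200:300],4),k(j[90:240,140:240],4)]))
print("tcp",proj("side",s["position"]),proj("top",s["position"]))
for L in([-12.2,36,75.2],[0,-34,67]):print(proj("side",world(c,L)))
print(to(world(c,[-50,36,66])[0],257),to(world(c,[-3,36,66])[0],257))
E
```

```text
2.6 [492.85988123 348.08742896 119.73471977] [ 8.82887791e-01  4.47541721e-01 -1.93978091e-01 -1.55334491e-04
 -9.31073456e-01  4.51477779e-01]
tcp [[253.34362777 140.2815884 ]] [[148.29213198 174.29374249]]
[[262.53586074 150.17680564]]
[[265.99388004 161.76558779]]
(array([-1.3, -1.8, 54.6]), array([ 0.   ,  0.   , -0.009]), np.float64(-103.5)) (array([45.7, -2.3, 54.6]), array([ 0.   ,  0.   , -0.009]), np.float64(-103.5))
```

View pics/c2.png

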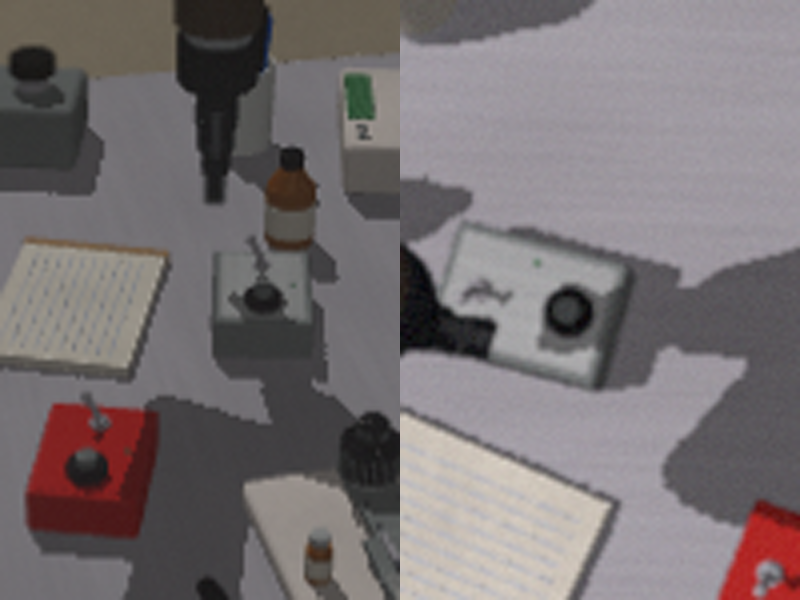

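The side crop shows the toggle tip at about image (264,151) and the button at (266,163). Both agree with the fit to within 2 px, so I'll descend and push.

Emit:
servo_tool:
  rows:
    - [[0,-1,-2,54,0,0,0],[0,-1,-2,54,0,0,0],[0,10,-2,54,0,0,0],[0,20,-2,54,0,0,0],[0,26,-2,54,0,0,0],[0,32,-2,54,0,0,0],[0,38,-2,54,0,0,0],[0,44,-2,54,0,0,0],[0,47,-2,54,0,0,0],[0,47,-2,54,0,0,0]]

```text
clock: 3.95
position: [536.4, 341.3, 65.7]
ee_rot: [0.993, -0.117, -0.002, 0.001]
contact_force: [-8.3, 2.8, 2.4]
gripper_width: 0.2
grasp_force: 4.5
```

```bash
python3 - <<'E'
from h import *
i=arm.get_image("side")[:,:,::-1]
k=lambda a,f:cv2.resize(a,None,fx=f,fy=f,interpolation=cv2.INTER_CUBIC)
cv2.imwrite("pics/c3.png",k(i[120:190,230:300],7));print(arm.read_state()["contact_force"])
E
```

```text
[-8.4901081   3.52547577  2.64706823]
```

View pics/c3.png

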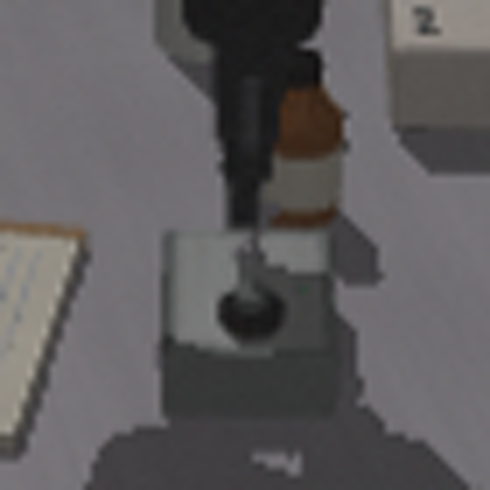

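The fingers have pushed to the toggle at crop (255,240) with 8 N, so it is probably at its stop. I'll push a little further, back off, and rise.

Emit:
servo_tool:
  rows:
    - [[0,3,0,0,0,0,0],[0,3,0,0,0,0,0]]

```text
clock: 4.25
position: [536.9, 341.0, 65.6]
ee_rot: [0.993, -0.117, -0.004, 0.001]
contact_force: [-15.5, 6.0, 6.8]
gripper_width: -0.1
grasp_force: 8.7
```

Emit:
servo_tool:
  rows:
    - [[0,-20,0,0,0,0,0],[0,-20,0,-60,0,0,0],[0,-20,0,-115,0,0,0],[0,-20,0,-115,0,0,0]]

```text
clock: 4.75
position: [524.6, 346.9, 187.4]
ee_rot: [0.993, -0.116, 0.004, -0.004]
contact_force: [-0.4, -0.2, -0.6]
gripper_width: 0.1
grasp_force: 0.0
```

```bash
python3 - <<'E'
from h import *
s=np.load("p.npz")["s"];c=np.load("p.npz")["c"];print(s)
print(to(world(s,[-30,150,165])[0],-30),to(world(s,[-30,150,165])[0],-87))
i=arm.get_image("side")[:,:,::-1];j=arm.get_image("top")[:,:,::-1]
k=lambda a,f:cv2.resize(a,None,fx=f,fy=f,interpolation=cv2.INTER_CUBIC)
cv2.imwrite("pics/c4.png",np.vstack([np.hstack([k(i[135:185,235:285],6),k(j[120:170,250:300],6)]),k(i[180:280,260:360],6)[:300,:],]))
o=lambda P:proj("side",P)
print(o(world(s,[[-30,150,100],[-30,150,65],[-130,195,22],[-130,-105,22],[165,195,22]])))
print(o(world(c,[[-12.2,36,75.2],[12.2,36,75.2]])))
E
```

```text
[ 5.88738426e+02 -1.41485638e+02  5.94964357e-02]
(array([103. , 325.6,  20. ]), array([-0.003, -0.013, -1.28 ]), np.float64(-103.3)) (array([103. , 325.6,  20. ]), array([-0.009, -0.009, -0.285]), np.float64(-103.3))
[[293.37989014 195.23752531]
 [292.65394102 203.6823994 ]
 [259.57510525 210.51290302]
 [289.45058956 272.56838701]
 [338.63262287 197.00619494]]
[[262.53586074 150.17680564]
 [268.8357731  150.28617353]]
```

View pics/c4.png

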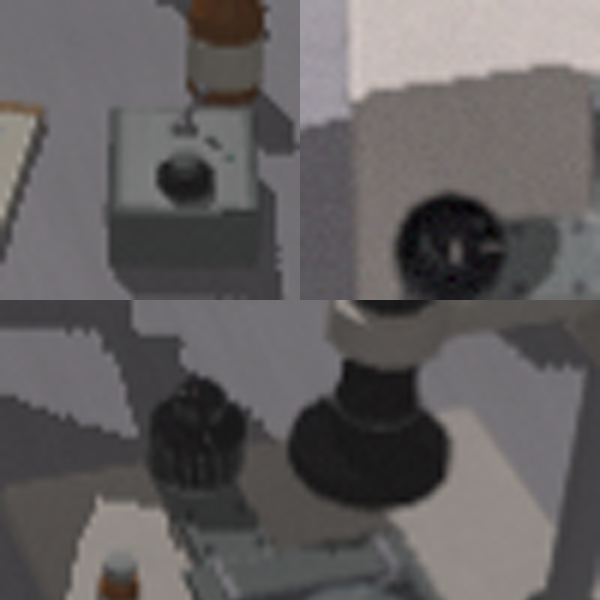

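The toggle tip is now at image (269,150.5), which is the "on" position. The knob pair is at side (292.8,204) and top (275.3,161.7), so I'll solve its position from both views.

```bash
python3 - <<'E'
from h import *
f=lambda q:np.r_[(proj("side",[*q,65])-[292.6,204.2]).ravel(),(proj("side",[*q,100])-[292.6,195]).ravel(),(proj("top",[*q,82])-[275.2,161.6]).ravel()]
r=least_squares(f,[550,6]);print(r.x,r.fun.round(2))
q=r.x;s=arm.read_state();print(s["joints"])
print(to([*q,165],-30))
E
```

```text
[547.72205096   5.70782521] [-0.5  -0.3   0.22  0.45  0.   -0.25]
[ 8.42202172e-01  4.21594203e-01 -6.30228993e-02  3.44599945e-05
 -1.08465879e+00  4.94514054e-01]
(array([103.7, 324. ,  16.5]), array([-1.000e-03, -1.000e-03, -1.281e+00]), np.float64(-103.4))
```

Emit:
servo_tool:
  rows:
    - [[85,104,324,16,0,0,-0.285],[85,104,324,16,0,0,-0.285],[85,104,324,16,0,0,-0.285],[85,104,324,16,0,0,-0.285],[85,104,324,16,0,0,-0.285],[85,104,324,16,0,0,-0.285],[85,104,324,16,0,0,-0.285],[85,104,324,16,0,0,-0.285],[85,104,324,16,0,0,-0.285]]

```text
clock: 5.98
position: [548.0, 6.6, 164.9]
ee_rot: [1.0, 0.026, -0.0, 0.0]
contact_force: [0.5, 0.4, -0.9]
gripper_width: 84.9
grasp_force: 0.0
```

```bash
python3 - <<'E'
from h import *
i=arm.get_image("side")[:,:,::-1]
s=arm.read_state();print(s["position"],s["clock"],s["gripper_width"],to([547.7,5.7,52],-86.6))
k=lambda a,f:cv2.resize(a,None,fx=f,fy=f,interpolation=cv2.INTER_CUBIC)
j=cv2.imread("pics/top0.png")
cv2.imwrite("pics/c5.png",np.hstack([k(i[160:260,260:360],4),k(j[125:175,290:360],400/50)[:,:400]]))
E
```

```text
[548.08407799   6.70433172 165.05840917] 6.025 85.51691517391343 (array([ -0.4,   1. , 113.1]), array([ 0.   ,  0.   , -0.006]), np.float64(-87.0))
```

View pics/c5.png

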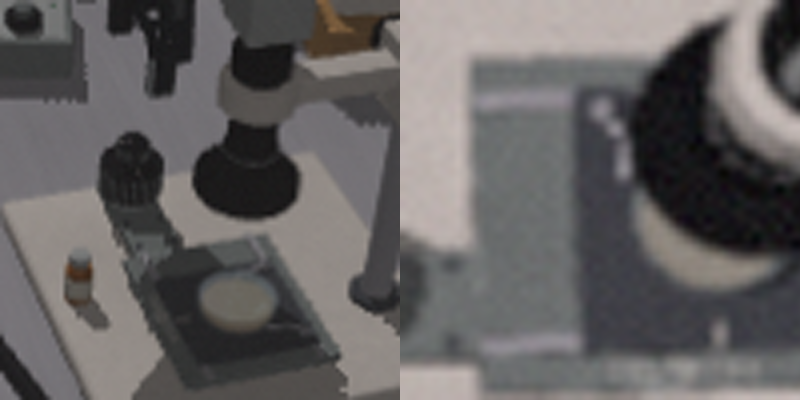

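The side crop shows the gripper above the knob pair. In the top crop the index line is at about image (329.8,167), roughly 5 px right of mid-scale, so about 13 mm off. I'll descend and grip.

Emit:
servo_tool:
  rows:
    - [[74,0,1,40,0,0,0],[74,0,1,60,0,0,0],[74,0,1,75,0,0,0],[74,0,1,90,0,0,0],[74,0,1,105,0,0,0],[74,0,1,112,0,0,0],[74,0,1,112,0,0,0]]

```text
clock: 6.9
position: [548.1, 4.6, 52.9]
ee_rot: [1.0, 0.026, -0.0, 0.0]
contact_force: [0.6, -0.4, 0.6]
gripper_width: 74.4
grasp_force: 0.0
```

Emit:
servo_tool:
  rows:
    - [[60,0,0,0,0,0,0],[54,0,0,0,0,0,0],[54,0,0,0,0,0,0]]

```text
clock: 7.28
position: [550.1, 7.1, 54.9]
ee_rot: [1.0, 0.026, 0.003, -0.002]
contact_force: [-1.2, 8.9, 2.6]
gripper_width: 54.2
grasp_force: 4.4
```

Emit:
servo_tool:
  rows:
    - [[54,0,-2,0,0,0,0],[54,0,-2.5,0,0,0,0],[54,0,-2.5,0,0,0,0]]

```text
clock: 7.65
position: [548.3, 7.3, 53.6]
ee_rot: [1.0, 0.026, 0.0, -0.0]
contact_force: [0.3, 1.7, 1.7]
gripper_width: 54.3
grasp_force: 1.1
```

Emit:
servo_tool:
  rows:
    - [[45,0,-0.5,0,0,0,0],[45,0,-0.5,0,0,0,0],[45,0,-0.5,0,0,0,0],[45,0,-0.5,0,0,0,0.1],[45,0,-0.5,0,0,0,0.2],[45,0,-0.5,0,0,0,0.2]]

```text
clock: 8.4
position: [548.5, 8.6, 54.2]
ee_rot: [0.997, -0.075, 0.001, -0.001]
contact_force: [-1.7, 5.4, 5.6]
gripper_width: 50.2
grasp_force: 61.6
```

Emit:
servo_tool:
  rows:
    - [[45,0,-1,0,0,0,0.12],[45,0,-1,0,0,0,0.24],[45,0,-1,0,0,0,0.36],[45,0,-1,0,0,0,0.48],[45,0,-1,0,0,0,0.48]]

```text
clock: 9.02
position: [548.8, 9.2, 54.2]
ee_rot: [0.951, -0.31, 0.001, -0.001]
contact_force: [-1.8, 4.7, 5.0]
gripper_width: 50.0
grasp_force: 61.5
```

Emit:
servo_tool:
  rows:
    - [[45,0,0,0,0,0,0.12],[45,0,0,0,0,0,0.24],[45,0,0,0,0,0,0.36],[45,0,0,0,0,0,0.48],[45,0,0,0,0,0,0.48]]

```text
clock: 9.65
position: [549.3, 9.7, 54.2]
ee_rot: [0.85, -0.527, 0.001, -0.001]
contact_force: [0.1, 4.8, 4.8]
gripper_width: 50.5
grasp_force: 61.4
```

```bash
python3 - <<'E'
from h import *
i=np.mean([arm.get_image("side") for _ in range(4)],0)[:,:,::-1].astype(np.uint8)
j=np.mean([arm.get_image("top") for _ in range(4)],0)[:,:,::-1].astype(np.uint8)
s=arm.read_state();print(s["clock"],s["contact_force"])
k=lambda a,f:cv2.resize(a,None,fx=f,fy=f,interpolation=cv2.INTER_CUBIC)
t0=cv2.imread("pics/top0.png");s0=cv2.imread("pics/s2.png")
cr=lambda t:k(t[158:178,305:345],10)
cs=lambda t:k(t[205:265,285:355],400/70)
cv2.imwrite("pics/c6.png",np.vstack([np.hstack([cr(t0),cr(j)]),np.hstack([cs(s0),cs(i)])]))
cv2.imwrite("pics/t6.png",j)
sc=np.load("p.npz")["s"]
print((proj("top",world(sc,[[-50,0,55],[-50,-12,55]]))-[304.55,157.55])*10)
print((proj("side",world(sc,[[-50,0,55],[-50,-12,55]]))-[284.6,204.6])*40/7)
E
```

```text
10.05 [-1.84500126  4.92357657  4.35377081]
[[214.72028396 103.71697404]
 [255.74582767 102.66523016]]
[[105.59359273 180.00970114]
 [113.64318109 194.41261047]]
```

View pics/c6.png

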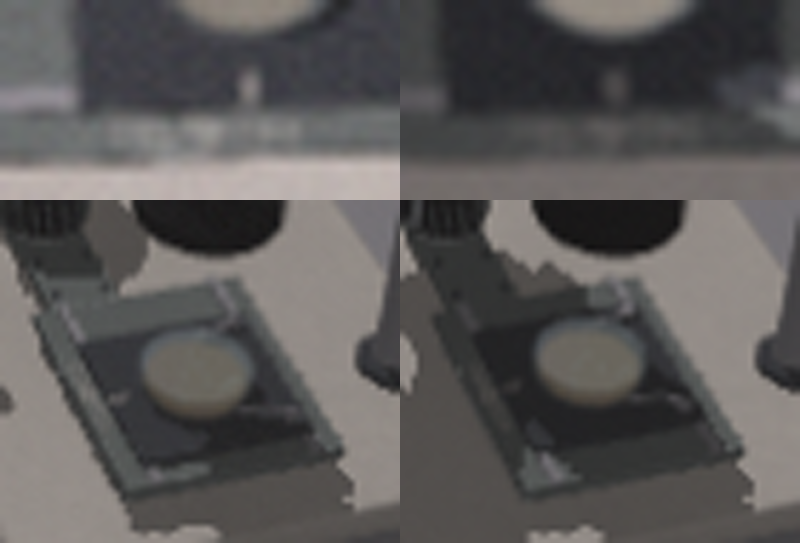

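```bash
python3 - <<'E'
from h import *
a=np.mean([cv2.imread(f"pics/{n}.png").astype(float) for n in("top0","t2")],0)
for r in range(163,175):print(r,a[r,308:345].mean(1).round().astype(int))
b=cv2.imread("pics/t6.png").astype(float)
for r in range(164,174):print(r,b[r,308:345].mean(1).round().astype(int))
E
```

```text
163 [111 114 117 114  94  68  65  66  69  68  66  69  68  66  67  67  68  67
  66  65  66  68  66  65  66  68  70  69  66  68  66  66  69  66  67  66
  66]
164 [112 112 115 115  93  68  68  69  64  66  69  67  68  69  64  67  68  68
  68  66  69  76  76  67  67  66  68  69  66  69  67  67  69  70  67  67
  68]
165 [113 115 115 112  97  71  68  66  70  66  71  70  65  69  67  66  68  67
  69  67  70 101 104  70  64  67  68  68  69  66  67  66  70  68  67  66
  66]
166 [129 128 126 126 103  74  66  66  67  66  66  65  68  70  69  67  67  70
  69  64  72 121 122  74  64  66  68  68  67  67  68  68  70  63  66  69
  65]
167 [149 150 150 146 120  81  68  68  71  67  70  69  66  67  70  70  69  69
  66  68  70 114 118  72  66  70  70  73  72  73  69  68  72  67  66  68
  66]
168 [135 134 136 138 118  80  70  75  76  74  73  70  66  63  64  67  71  70
  73  76  81 102 103  78  78  82  84  82  85  82  82  86  86  87  88  87
  86]
169 [104 100 105 112 104  88  87  96 100 101  99 100  94  86  82  97 105 106
 104 101 108 112 112 111 107 107 106 104 101 100 102 107 111 113 116 114
 113]
170 [111
[... 1479 characters left out ...]
  61  70  72  81  89  89 102
 115]
169 [ 74  62  53  56  52  53  56  58  61  61  62  62  61  58  59  61  64  64
  66  61  64  69  67  67  63  66  66  61  60  63  61  64  82  99 109 117
 115]
170 [ 68  65  68  68  68  66  68  70  74  76  78  82  79  76  72  77  86  87
  85  80  77  77  78  82  80  76  74  67  69  68  66  68  69  72  86 107
 114]
171 [67 68 68 68 70 70 70 70 76 77 79 83 80 80 75 76 81 87 88 79 74 76 76 79
 78 78 76 69 66 68 69 64 64 66 68 86 99]
172 [68 68 68 69 71 69 69 72 71 70 73 79 79 81 76 72 76 81 82 71 71 72 71 74
 68 72 72 68 65 67 65 66 64 66 68 70 72]
173 [73 71 73 72 72 72 75 76 75 79 83 84 81 84 81 82 83 86 82 78 77 82 85 85
 85 85 86 85 85 85 85 84 82 86 88 89 88]
```

```bash
python3 - <<'E'
from h import *
sc=np.load("p.npz")["s"]
def inv(n,uv,z):
    p=arm.camera_params(n);u=cv2.undistortPoints(np.array(uv,np.float32).reshape(-1,1,2),p["intrinsics"],p["D"])[:,0]
    C=-p["R"].T@p["t"];d=np.c_[u,np.ones(len(u))]@p["R"];return (C+d*((z-C[2])/d[:,2])[:,None])[:,:2]
def circ(P,r=None):
    g=lambda q:np.hypot(P[:,0]-q[0],P[:,1]-q[1])-(r or q[2])
    x=least_squares(g,[*P.mean(0),30],loss="soft_l1");return x.x.round(1),np.std(g(x.x)).round(2)
def edge(img,c,angs,r0,r1,th,rise):
    out=[]
    for a in np.deg2rad(angs):
        rr=np.arange(r0,r1,.1);x=c[0]+rr*np.cos(a);y=c[1]+rr*np.sin(a)
        v=cv2.remap(img,x.astype(np.float32)[None],y.astype(np.float32)[None],1)[0]
        k=np.where(v>th if rise else v<th)[0]
        if len(k):out.append([x[k[0]],y[k[0]]])
    return np.array(out)
def f(n):
    m=cv2.imread(f"pics/{n}.png").astype(np.float32);return m.mean(2),m[:,:,2]-m[:,:,0]
g0,b0=f("top0");g6,b6=f("t6")
rc=(proj("top",world(sc,[0,0,158])))[0];print("ringpx",rc)
E0=edge(g0,rc,range(100,215,5),8,22,45,True);P=inv("top",E0,158)
print("ring",circ(P,40),circ(P),E0[::4].round(1).tolist())
for nm,g in(("top0",g0),("t6",g6)):
    dc=(330,157) if nm=="top0" else (326.5,157)
    th=(g[int(dc[1]),int(dc[0])]+(66 if nm=="top0" else 40))/2
    D=edge(g,dc,range(30,150,5) ,1,14,th,False);P=inv("top",D,62)
    print(nm,th,circ(P,29),circ(P,30),circ(P),D[::4].round(1).tolist())
print("scope y dir",-np.sin(sc[2]),np.cos(sc[2]))
E
```

```text
ringpx [333.19755307 142.2314813 ]
ring (array([ 591.8, -142.6,   30. ]), np.float64(0.77)) (array([ 590.4, -140.4,   37.7]), np.float64(0.64)) [[330.9, 155.5], [326.4, 153.9], [322.7, 151.0], [319.5, 147.2], [318.7, 142.2], [319.1, 137.1]]
top0 95.5 (array([ 531.6, -157.9,   30. ]), np.float64(1.71)) (array([ 530.6, -158. ,   30. ]), np.float64(1.69)) (array([ 591.8, -150. ,   33.1]), np.float64(0.14)) [[334.2, 159.4], [332.7, 160.2], [331.3, 160.6], [330.0, 160.8], [328.6, 160.8], [326.9, 160.7]]
t6 90.333336 (array([ 530.6, -147.3,   30. ]), np.float64(1.88)) (array([ 529.6, -147.4,   30. ]), np.float64(1.86)) (array([ 588.8, -141.7,   30.9]), np.float64(0.09)) [[331.1, 159.6], [329.4, 160.4], [327.9, 160.9], [326.5, 161.0], [325.0, 161.0], [323.4, 160.7]]
scope y dir -0.05946134075898441 0.9982306091055032
```

Emit:
servo_tool:
  rows:
    - [[45,0,0,0,0,0,0.09],[45,0,0,0,0,0,0.09],[74,0,0,0,0,0,0.09],[74,0,0,0,0,0,0.09],[74,0,0,0,0,0,0.09],[74,0,0,0,0,0,0.09]]

```text
clock: 10.8
position: [548.1, 8.4, 53.2]
ee_rot: [0.826, -0.564, -0.0, 0.0]
contact_force: [0.1, 0.4, 0.9]
gripper_width: 73.8
grasp_force: 0.0
```

Emit:
servo_tool:
  rows:
    - [[74,0,0,-25,0,0,0],[74,0,0,-60,0,0,0],[74,0,0,-110,0,0,0],[74,0,0,-130,0,0,0],[74,0,0,-130,0,0,0]]

```text
clock: 11.42
position: [549.0, 8.9, 185.0]
ee_rot: [0.826, -0.564, 0.001, -0.002]
contact_force: [0.5, 0.2, -0.6]
gripper_width: 74.1
grasp_force: 0.0
```

```bash
python3 - <<'E'
from h import *
c=np.load("p.npz")["c"]
s=arm.read_state();print(s["clock"],s["position"],s["contact_force"])
P=world(c,[-60,36,180])[0];print(to(world(c,[0,-34,150])[0],-103))
b=np.mean([arm.get_image("top") for _ in range(6)],0)
cv2.imwrite("pics/t7.png",b[:,:,::-1].astype(np.uint8))
for r in (165,166,167,170,171,172):print(r,b[r,318:336].mean(1).round().astype(int))
g=b.mean(2)
for r in(165,166,167):
    v=g[r,320:332]-np.median(g[r,318:334]);v=np.clip(v,5,None)-5;print((v*np.arange(320,332)).sum()/v.sum())
E
```

```text
11.425 [549.03219677   8.85739727 184.99631116] [ 0.46140626  0.21137833 -0.59029844]
(array([-252.8,  -72.7,   35.2]), array([-0.004, -0.002, -0.972]), np.float64(-158.7))
165 [39 40 42 41 40 41 45 62 66 47 40 41 41 41 40 40 40 40]
166 [41 42 41 40 40 39 42 64 71 54 41 39 39 40 40 40 41 39]
167 [41 42 39 41 41 40 43 62 68 50 40 42 41 42 39 41 44 42]
170 [77 80 79 74 72 77 84 86 87 76 75 78 79 81 75 76 76 68]
171 [79 82 78 79 74 73 82 88 88 79 75 76 74 80 76 77 76 66]
172 [ 73  76  78  83  80  82 100 108  97  88  82  77  76  76  70  71  70  66]
325.5810097965335
325.81296493092464
325.7157894736842
```

Index line and middle tick now agree to within about half a pixel, which is 1-1.5 mm including parallax. Next is the capture button.

Emit:
servo_tool:
  rows:
    - [[0,-253,-74,15,0,0,0],[0,-253,-74,35,0,0,0],[0,-253,-74,35,0,0,0],[0,-253,-74,35,0,0,0],[0,-253,-74,35,0,0,0],[0,-253,-74,65,0,0,0],[0,-253,-74,95,0,0,0],[0,-253,-74,105,0,0,0],[0,-253,-74,105,0,0,0],[0,-253,-74,105,0,0,0]]

```text
clock: 12.98
position: [526.0, 271.6, 79.5]
ee_rot: [0.826, -0.564, 0.0, -0.001]
contact_force: [1.1, 0.6, -0.4]
gripper_width: 0.2
grasp_force: 0.0
```

```bash
python3 - <<'E'
from h import *
i=arm.get_image("side")[:,:,::-1];j=arm.get_image("top")[:,:,::-1]
k=lambda a,f:cv2.resize(a,None,fx=f,fy=f,interpolation=cv2.INTER_CUBIC)
cv2.imwrite("pics/c8.png",np.hstack([k(i[130:190,235:295],6),k(j[140:200,150:210],6)]));print(arm.read_state()["position"])
E
```

```text
[525.89814434 271.65314156  79.63519255]
```

View pics/c8.png

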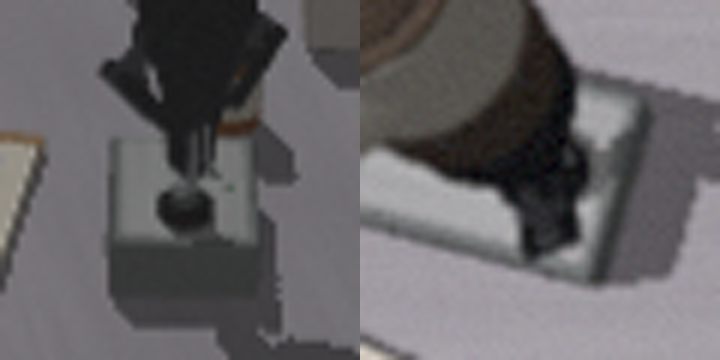

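The fingertip is at crop (190,180), just over the button at (186,198), so I'll press.

Emit:
servo_tool:
  rows:
    - [[0,0,0,8,0,0,0],[0,0,0,12,0,0,0],[0,0,0,15,0,0,0],[0,0,0,18,0,0,0],[0,0,0,20,0,0,0],[0,0,0,20,0,0,0]]

```text
clock: 13.82
position: [525.1, 271.2, 61.3]
ee_rot: [0.826, -0.564, 0.0, 0.0]
contact_force: [-6.9, -2.3, 17.6]
gripper_width: -0.6
grasp_force: 8.9
```

Emit:
servo_tool:
  rows:
    - [[0,0,0,0,0,0,0],[0,0,0,0,0,0,0],[0,0,0,-20,0,0,0],[0,0,0,-70,0,0,0],[0,0,0,-130,0,0,0],[0,0,0,-130,0,0,0],[0,0,0,-130,0,0,0]]

```text
clock: 14.7
position: [524.8, 271.2, 187.9]
ee_rot: [0.826, -0.564, -0.0, -0.0]
contact_force: [-0.4, -0.2, -0.5]
gripper_width: 0.1
grasp_force: 0.0
```

```bash
python3 - <<'E'
from h import *
s=arm.read_state();print(s["clock"],s["position"],s["contact_force"])
b=np.mean([arm.get_image("top") for _ in range(6)],0).mean(2)
i=np.mean([arm.get_image("side") for _ in range(3)],0)[:,:,::-1].astype(np.uint8)
for r in(165,166,167):
    v=b[r,320:332]-np.median(b[r,318:334]);v=np.clip(v,5,None)-5;print((v*np.arange(320,332)).sum()/v.sum())
for r in (170,171,172):print(b[r,314:338].round().astype(int))
cv2.imwrite("pics/c9.png",np.hstack([cv2.resize(i[140:190,235:285],None,fx=8,fy=8,interpolation=2),cv2.resize(i[190:240+20,285:355],(400,400),interpolation=2)]))
E
```

```text
14.7 [524.79270255 271.19072939 187.89322122] [-0.39425712 -0.22664159 -0.53745202]
325.6538590043435
325.7626764244642
325.79160088411743
[121 122 133 133 136 143 139 133 126 138 150 154 153 135 133 137 135 142
 136 134 134 121 118 119]
[123 124 135 136 141 146 143 142 136 132 146 154 157 140 132 130 129 143
 136 138 136 120 118 119]
[122 122 128 127 133 142 143 146 140 129 137 146 139 125 123 123 125 128
 122 124 124 114 114 113]
```

View pics/c9.png

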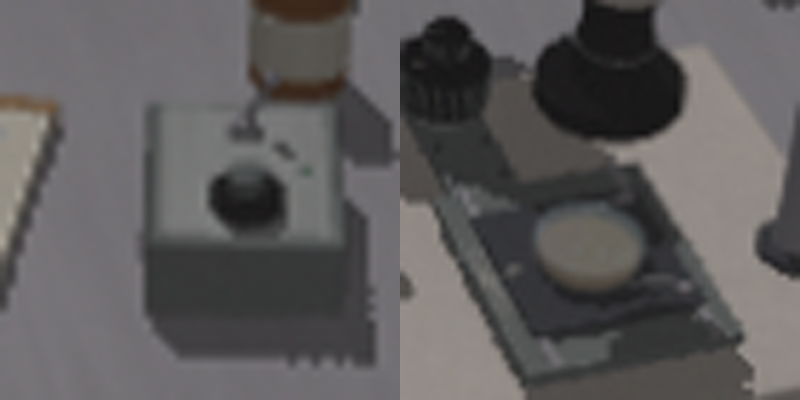

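```bash
python3 -c "
from bench import arm
print(arm.job_done())"
```

```text
the job is handed in; nothing more can be done
None
```

I switched the ring light on, turned the lower knob until the dish looked centred (I estimate within about 1–2 mm of the lens axis), pressed and released the capture button, and handed the job in. No verdict came back.

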